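Pack the last game block away and snap the sliding lid shut

ROBOT

A 6-joint arm with a two-finger parallel gripper is mounted at the origin on the work surface. World frame = base frame: x ahead of the robot, y to its left, z up, the work surface at z = 0. Lengths are in m, angles in rad, forces in N, time in s.
With the tool pointing down it reaches from about 0.275 to 0.725 m from the base axis. Payload 5.6 kg.
Tool frame: the origin (TCP) lies at the very end of the fingers, on their centre line; the grasp point (between the pads) lies 19 mm behind it (arm.grip_depth is the distance from the TCP to the grasp point, in m); z points along the fingers, y is the direction in which the jaws open and shut (so a half turn about z gives the same grasp; the last joint's range is limited). The gripper opens to 85 mm and grips with 20 to 120 N. Pads are 22 mm wide; open, the fingers measure 114 mm over their backs; the gripper's body (76 mm by 85 mm) begins 54 mm behind the grasp point. The pads swing forward as they close: fully open they stand 13 mm farther back than shut.
Start: joints at [1.404, 0.255, 0.108, 0, -1.424, -0.285], TCP at [0.24, 0.495, 0.231] pointing down, gripper open.
Joint ranges: [-2.95, 2.95], [-1.21, 1.97], [-1.09, 1.5], [-2.87, 1.71], [-2.94, -0.07], [-3.05, 3.05]. Speed limits (rad/s): [2.57, 2.57, 3.14, 3.14, 3.14, 3.14].

INTERFACE

Orientations are given as a unit quaternion [w, x, y, z].
In Python, from rig import arm, optics gives the robot as it stands.
- The arm moves only by the tool step_arm, never from a script. Its argument "increments" is one flat list of numbers, 4 for each row, row after row: the shift along the tool's x, y, z in mm, then the turn about the tool's z in rad. A call has 1 to 10 rows; each row is the pose to reach, as a shift and turn from the pose measured when the call began, along the tool's axes at that moment; what a row does not reach only later rows make up. A row lasts 1/10 s, in which the tool goes at most 50 mm and 8.59 degrees, less where a joint would pass 70% of its speed; a pose out of reach is approached as far as the arm can. A call with a gripper value outside its range is refused whole. "claw" is the opening, from 0 (shut) to 1 (fully open), set as the call begins (left out, the last holds). The fingers move at their own pace and stop on an object; "force" is the grip in N (left out, the last holds). Time passes only in rows, so rows that repeat a pose let the fingers close. It gives the time, the measured TCP pose, the force and the opening at its end, in the units of the state.
- arm.read_state(): the state, without advancing time (a new reading comes with each control period).
- optics.snapshot(name): name is "scene" or "top"; returns a dict with "frame" (480x640x3 uint8, red, green, blue), "camera_matrix" (3x3 intrinsics, pixels), "eye" and "rotation" of the camera in the world. Camera axes: x right, y down, z forward; pixel columns grow to the right and rows downward; lengths in m; the calibration is good to about 2 mm. A picture is of the moment at which its call begins. There is no depth.
- arm.finish_job(): hands the job in, once; it reports no verdict.
The state is a dict: "clock": time; "joint_pos": joint angles; "joint_velocities": joint speeds; "tau": joint torques, N m; "position": TCP position; "ee_rot": TCP orientation; "wrist_force": force on the tool from outside, world axes, zero at the start; "wrist_torque": the same for the moment, N m; "width": finger opening in m.
Only numpy, scipy, OpenCV 4.12 (cv2) and the standard library are available. Lean on these libraries where they do the work, as an engineer would, in place of code of your own. Each camera call takes 0.05 s, during which the arm holds its last target.

TASK

Game night is over: put the loose wooden block back in the empty compartment of the slide-lid game box. The lid is shut, so slide it open by its blue handle, forcing it over the small springy ridges without drawing it out of its grooves; lay the block flat in the compartment, then slide the lid fully home past the ridges so that it stays shut. The box stands loose and skids easily: lean on the lid while you force it, so that the box keeps its place, and leave the cup, bottle and bowl where they stand.

Things in the scene. Friction and masses are not known exactly. Their poses are not given: they have to be found in the camera images.
- box: Brown wooden game box, 240 x 120 x 60 mm tall, 1.1 kg, standing loose on the table: it skids at 6 to 9 N unless pressed down, and must stay within 40 mm of where it stood. Origin: centre of its underside; x along its length, y across, z up. The lid opens towards -x (mouth) and shuts towards +x, up to a hard stop. Side walls 10 mm thick hold the lid's edges in grooves 48 to 55.5 mm above the table, under lips up to 60 mm; opening 100 mm wide.
- bay (a point): Centre of the empty compartment's floor, 8 mm above the table, at box x = +59 mm; axes as the box. The compartment is 102 mm (x) by 100 mm (y), 40 mm deep below the lid. Covered while the lid is shut, wholly uncovered once the lid is slid 105 mm open. The other half of the box, behind a 38 mm high divider, holds packed blocks.
- lid_grip (a point): Centre (half-way up) of the blue handle bar on the lid; axes as the box. The bar is 18 mm along x, 60 mm across y and 26 mm tall; its top is 80 mm, its foot (the lid's upper face) 54 mm above the table. It stands 30 mm from the lid's -x edge. Shut, it is at x = -88 mm in the box's frame; beyond x = -260 mm counts as drawn out.
- lid: Pale plywood lid, a loose plate 228 x 109 x 6 mm, 0.1 to 0.2 kg, with about 1.5 mm play in its grooves. Origin at the centre of its underside, axes as the box; shut, it lies at x = -4 mm, z = 48 mm in the box's frame. It slides along the box's x with 1 to 5 N, except at the ridges.
- mouth (a point): Middle of the sill in the box's mouth, at box x = -114 mm, 40 mm up. At each side of it stands a springy brass end ridge, and a peg under each side of the lid must be forced past it with about 9 to 14 N along x: within the first 20 mm of opening, and when shutting with the handle about 17 to 8 mm short of home. Pressing down 12 to 22 N on the lid meanwhile keeps the box from skidding.
- block_center (a point): Centre of the loose pale wooden block, lying flat, 80 x 30 x 18 mm (x, y, z), about 0.03 kg; x along its length. At first on the table left or right of the box.
- block: The loose block: origin at the centre of its underside, 9 mm below point block_center.
- cup: Red plastic cup standing upright, rim 80 mm across, 110 mm tall; origin at the centre of its base. Bystander, at first on the other side of the box from the block.
- bottle: Amber bottle, 62 mm across, 210 mm tall, standing; origin at the centre of its base. Bystander.
- bowl: White bowl, 130 mm across, 50 mm tall; origin at the centre of its base. Bystander.
There are look-alikes about, which are no part of the job. What is shaped like the block but red or turquoise is not meant.

How it is judged:
On the way, in this order (a step that is already met when the one before it is completed fails the run):
1. the lid has been slid open at least 80 mm, still in its grooves (x of lid_grip in the frame of box below -0.168 m), for 0.2 s.
2. the block lies flat on the floor of the empty compartment, let go (x of block_center in the frame of box between 0.01 and 0.108 m and y of block_center in the frame of box between -0.05 and 0.05 m and z of block_center in the frame of box below 0.026 m and angle between block_center's own z axis and vertical below 0.2 rad and contact force between the fingers and block below 0.1 N and linear speed of block below 0.01 m/s), for 0.2 s.
At the end, for the whole second after the job is handed in: The lid is shut, past the ridge and within 4 mm of its stop, lying in its grooves and at rest; the block lies flat in the empty compartment, at rest; the box has stayed within 40 mm of where it stood (x of lid_grip in the frame of box between -0.092 and -0.084 m and x of block_center in the frame of box between 0.01 and 0.108 m and y of block_center in the frame of box between -0.05 and 0.05 m and z of block_center in the frame of box below 0.026 m and angle between block_center's own z axis and vertical below 0.2 rad and z of lid_grip in the frame of box between 0.063 and 0.071 m and angle between lid_grip's own z axis and vertical below 0.03 rad and distance of box from where it was at the start of the episode below 0.04 m and linear speed of each of lid, block below 0.01 m/s); the robot touches nothing.
It fails at once if the lid is drawn out of its grooves (x of lid_grip in the frame of box below -0.26 m or angle between lid_grip's own z axis and vertical above 0.15 rad or z of lid_grip in the frame of box above 0.085 m).
It fails at once if the box is shifted by more than 40 mm (distance of box from where it was at the start of the episode above 0.04 m).
It fails at once if the cup, bottle or bowl is shifted by more than 20 mm (distance of any of cup, bottle, bowl from where it was at the start of the episode above 0.02 m).
It also fails if it takes over 69 s, if anything falls off the work surface, if the arm or the gripper's body presses on something with over 40 N, if the wrist force passes 120 N, or if a joint passes its speed limit or range.

## Working session

There is one attempt and no reset: what is moved stays moved. The work goes in short steps, Python scripts to look and compute and a tool call to move; the robot and the scene stay as the last step left them, time stands still between calls to the robot, and variables do not carry over. Pictures are saved under pics/ and viewed, and the job is handed in when it is done.

Besides the shell and the picture viewer there is one more tool, called by a JSON object that holds its "name" and its "arguments", one argument or row to a line. step_arm: Moves the arm, as the interface text tells. Its arguments: {"type":"object","properties":{"increments":{"type":"array"},"claw":{"type":"number"},"force":{"type":"number"}},"required":["increments"]}

```bash
mkdir -p pics; ls; python3 - <<'E'
from rig import arm, optics
import cv2, numpy as np
s=arm.read_state()
for k,v in s.items(): print(k,np.round(v,4))
print(arm.grip_depth)
for n in("scene","top"):
    d=optics.snapshot(n); cv2.imwrite(f"pics/{n}0.png",d["frame"][:,:,::-1])
    print(n,d["camera_matrix"],d["eye"],d["rotation"])
    np.savez(f"{n}0.npz",**d)
E
```

```text
pics
clock 0.0
joint_pos [ 1.4036e+00  2.5570e-01  1.0700e-01 -4.0000e-04 -1.4239e+00 -2.8460e-01]
joint_velocities [ 0.0005  0.0004  0.0007 -0.0011 -0.0017 -0.0006]
tau [ 1.20000e-03 -3.86628e+01  2.37931e+01  5.36500e+00 -6.20000e-03
  0.00000e+00]
position [0.2398 0.4944 0.2304]
ee_rot [ 9.000e-04  9.746e-01 -2.240e-01 -2.000e-04]
wrist_force [-0.4319  0.7301 -0.4221]
wrist_torque [-0.0108  0.018  -0.0091]
width 0.0857
0.0187
scene [[533.56094813   0.         328.31391294]
 [  0.         533.56094813 247.47764608]
 [  0.           0.           1.        ]] [0.9553787  0.6576402  0.76819404] [-0.11099652  0.22789757  0.8863451  -0.38747236]
top [[449.81105515   0.         310.60620792]
 [  0.         449.81105515 246.93318042]
 [  0.           0.           1.        ]] [ 0.44984575 -0.00409789  0.97438445] [ 0.04651488 -0.69548615  0.71499047 -0.05407401]
```

View pics/scene0.png

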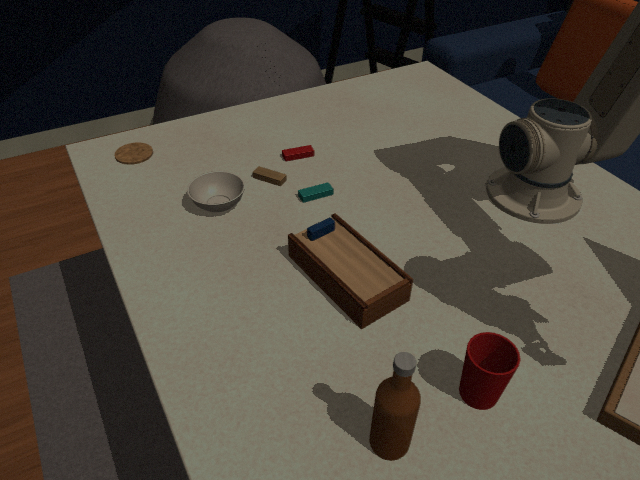

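View pics/top0.png

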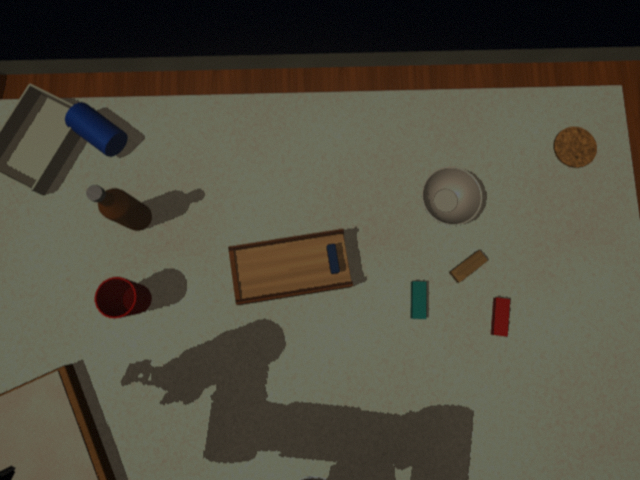

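The candidates in the top view are:
- the pale wooden block at (468,266), which matches the description
- the turquoise block at (420,300), a look-alike
- the red block at (502,316), a look-alike
- the round cork coaster at (575,147)

The handle is the small dark-blue bar at (334,259). The blue cylinder at (97,130) is a separate object. The box centre is at (291,267), with its mouth to the right in the image (world -y). Next I'll measure these and take a close crop.

```bash
cat > h.py <<'E'
import numpy as np, cv2
from scipy.spatial.transform import Rotation as R
def Rc(d):
    q=np.array(d["rotation"]); return R.from_quat([q[1],q[2],q[3],q[0]]).as_matrix() if q.size==4 else q
def ray(d,px,z):
    px=np.atleast_2d(px).astype(float); K=d["camera_matrix"]
    v=np.c_[px,np.ones(len(px))]@np.linalg.inv(K).T@Rc(d).T
    e=np.array(d["eye"]); t=(z-e[2])/v[:,2]
    return e+v*t[:,None]
def proj(d,P):
    c=(np.atleast_2d(P)-d["eye"])@Rc(d); p=c@d["camera_matrix"].T; return p[:,:2]/p[:,2:]
def blobs(d,lo,hi,roi=None,amin=60):
    hsv=cv2.cvtColor(np.ascontiguousarray(d["frame"]),cv2.COLOR_RGB2HSV); m=cv2.inRange(hsv,lo,hi)
    if roi:
        k=np.zeros_like(m); x0,y0,x1,y1=roi; k[y0:y1,x0:x1]=255; m&=k
    m=cv2.morphologyEx(m,cv2.MORPH_OPEN,np.ones((3,3),np.uint8))
    cs,_=cv2.findContours(m,cv2.RETR_EXTERNAL,cv2.CHAIN_APPROX_NONE)
    return sorted([c for c in cs if cv2.contourArea(c)>amin],key=cv2.contourArea,reverse=True),hsv
def rect(d,c,z):
    """min-area rectangle of contour cast on plane z: centre, long, short, yaw of long axis"""
    P=ray(d,c[:,0,:],z)[:,:2]
    r=cv2.minAreaRect((P*1000).astype(np.float32)); b=cv2.boxPoints(r)/1000
    e1,e2=b[1]-b[0],b[2]-b[1]; L,S=(e1,e2) if np.hypot(*e1)>np.hypot(*e2) else (e2,e1)
    return b.mean(0),np.hypot(*L),np.hypot(*S),np.arctan2(L[1],L[0])
E
python3 - <<'E'
from h import *
d=dict(np.load("top0.npz")); s=dict(np.load("scene0.npz"))
f=d["frame"]
hsv=cv2.cvtColor(f,cv2.COLOR_RGB2HSV)
for p in [(468,266),(334,259),(280,267),(240,290),(440,266),(310,237),(420,300)]: print(p,hsv[p[1],p[0]],f[p[1],p[0]])
hs=cv2.cvtColor(s["frame"],cv2.COLOR_RGB2HSV)
for p in [(268,176),(320,230),(350,260),(330,280)]: print('s',p,hs[p[1],p[0]])
cr=np.hstack([cv2.resize(f[225:310,215:365],None,fx=4,fy=4,interpolation=2)[:340,:400],cv2.resize(f[235:320,430:530],None,fx=4,fy=4,interpolation=2)])
a=cv2.resize(f[220:312,220:365],None,fx=5,fy=5,interpolation=2); b=cv2.resize(f[240:340,400:520],None,fx=4,fy=4,interpolation=2)
cv2.imwrite("pics/c1.png",a[:,:,::-1]); cv2.imwrite("pics/c2.png",b[:,:,::-1])
E
```

```text
(468, 266) [ 16 154  78] [78 56 31]
(334, 259) [110 125  47] [24 32 47]
(280, 267) [ 15 142 108] [108  78  48]
(240, 290) [ 15 135  53] [53 39 25]
(440, 266) [ 35  46 111] [108 111  91]
(310, 237) [ 12 162  44] [44 27 16]
(420, 300) [ 84 177  69] [21 69 60]
s (268, 176) [ 16 133  88]
s (320, 230) [105 197  31]
s (350, 260) [ 15 117 120]
s (330, 280) [ 20 221  30]
```

View pics/c1.png

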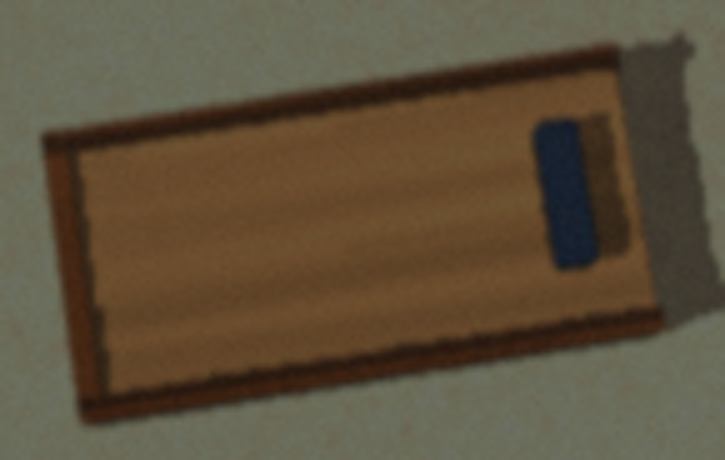

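View pics/c2.png

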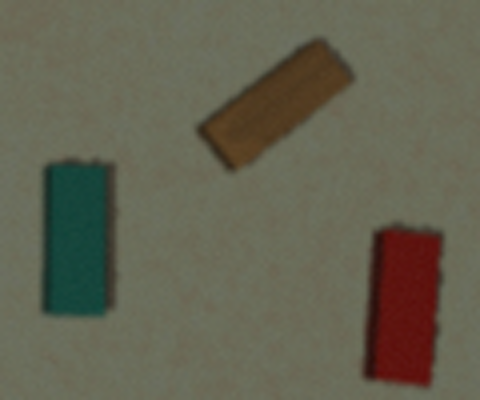

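The crops confirm the pale wooden block at (468,266), the red and turquoise decoys beside it, and the blue handle at the box's right end. Next I'll measure them.

```bash
python3 - <<'E'
from h import *
d=dict(np.load("top0.npz")); s=dict(np.load("scene0.npz"))
def show(n,d,lo,hi,z,roi,am=60):
    cs,_=blobs(d,lo,hi,roi,am)
    for c in cs[:2]:
        m,L,S,y=rect(d,c,z); print(n,np.round(m,4),"L %.1f S %.1f yaw %.3f"%(L*1e3,S*1e3,y), cv2.boundingRect(c))
show("block top",d,(8,90,40),(24,255,160),.018,(430,235,500,300))
show("block scene",s,(8,70,40),(24,255,200),.018,(240,160,295,190))
show("handle top",d,(95,90,15),(125,255,120),.080,(310,230,360,290),30)
show("handle scene",s,(95,90,15),(125,255,200),.080,(300,210,345,245),30)
show("box top",d,(5,100,20),(24,255,160),.060,(220,220,358,312))
c=np.array([(45,132),(617,45),(662,325),(82,420)])/5+220
P=ray(d,c,.06)[:,:2]; print(np.round(P,4),P.mean(0)); 
for i in range(4): e=P[(i+1)%4]-P[i]; print(np.hypot(*e),np.arctan2(e[1],e[0]))
# scene view box corners approx
c=np.array([(289,234),(336,217),(411,278),(365,307)]); P=ray(s,c,.06)[:,:2]; print(np.round(P,4),P.mean(0))
show("bowl",d,(0,0,110),(180,80,255),.05,(415,155,495,230))
show("cup",d,(0,150,40),(8,255,255),.11,(80,260,170,330))
show("cupr",d,(172,150,40),(180,255,255),.11,(80,260,170,330))
E
```

```text
block top [ 0.5368 -0.3534] L 83.7 S 30.3 yaw -0.962 (450, 251, 37, 31)
block scene [ 0.5404 -0.3435] L 91.1 S 48.8 yaw -0.987 (254, 167, 33, 19)
handle top [ 0.5537 -0.0591] L 54.9 S 14.5 yaw 0.128 (328, 245, 10, 28)
handle scene [ 0.5605 -0.0466] L 71.5 S 36.1 yaw 0.133 (308, 218, 26, 22)
box top [0.5425 0.0278] L 240.0 S 120.9 yaw -1.443 (229, 229, 124, 76)
[[ 0.5864  0.1515]
 [ 0.6164 -0.0846]
 [ 0.5004 -0.0984]
 [ 0.4687  0.1369]] [0.54298364 0.02636891]
0.23798331405562567 -1.4445224235887935
0.1167758736799383 -3.022977808170899
0.2374528121486567 1.7045882953630058
0.11855815555244822 0.12326126766054973
[[ 0.614  -0.0823]
 [ 0.5031 -0.0848]
 [ 0.4692  0.1358]
 [ 0.5827  0.1554]] [0.54223991 0.03102809]
cup [0.4962 0.3396] L 79.1 S 37.3 yaw 0.461 (109, 277, 28, 38)
```

```bash
cat >> h.py <<'E'
BOX=np.array([.5427,.0270]); BY=1.6986
def bx(x,y=0,c=BOX,th=BY):
    return np.array(c)+[x*np.cos(th)-y*np.sin(th), x*np.sin(th)+y*np.cos(th)]
def go(p,yaw):
    """print tool-frame shift (mm) & turn to put TCP at p with tool x at world yaw (mod pi)"""
    from rig import arm
    s=arm.read_state(); q=s["ee_rot"]; M=R.from_quat([q[1],q[2],q[3],q[0]]).as_matrix()
    dl=M.T@(np.array(p)-s["position"])*1000
    yw=np.arctan2(M[1,0],M[0,0]); t=-(yaw-yw); t=(t+np.pi/2)%np.pi-np.pi/2
    print("t %.2f"%s["clock"],"pos",np.round(s["position"],4),"yaw %.4f tilt %.4f"%(yw,np.arccos(-M[2,2])),"F",np.round(s["wrist_force"],1),"w %.4f"%s["width"],"j",np.round(s["joint_pos"],2))
    print("SHIFT",np.round(dl,1),"TURN %.3f"%t)
E
python3 - <<'E'
from h import *
h=bx(-.088); print(h)
go([*h,.13],BY-np.pi/2)
E
```

```text
[ 0.55391613 -0.06028229]
t 0.10 pos [0.2399 0.4945 0.2305] yaw -0.4518 tilt 0.0017 F [-0.6  0.3 -1.1] w 0.0854 j [ 1.4   0.26  0.11 -0.   -1.42 -0.28]
SHIFT [524.7 361.8 101.1] TURN -0.580
```

{"name": "step_arm", "arguments": {
  "increments": [20,14,0,-0.03,50,35,0,-0.06,85,59,0,-0.1,120,83,0,-0.14,155,107,0,-0.18,190,131,0,-0.22,225,155,0,-0.26,260,179,0,-0.3,295,203,0,-0.34,330,227,0,-0.38],
  "claw": 0.5,
  "force": 60
}}

```text
clock: 1.1
position: [0.4379, 0.1444, 0.2307]
ee_rot: [0.001, 0.999, -0.035, -0.001]
wrist_force: [1.3, 0.6, 0.2]
width: 0.0426
```

```bash
python3 - <<'E'
from h import *
go([*bx(-.088),.13],BY-np.pi/2)
E
```

```text
t 1.10 pos [0.4379 0.1444 0.2307] yaw -0.0699 tilt 0.0019 F [1.3 0.6 0.2] w 0.0426 j [ 0.66  0.08 -0.11  0.   -1.39  0.84]
SHIFT [130.1 196.  100.9] TURN -0.198
```

{"name": "step_arm", "arguments": {
  "increments": [20,30,12,-0.04,40,60,30,-0.08,60,90,48,-0.12,78,118,64,-0.15,94,142,78,-0.17,110,166,88,-0.19,122,184,95,-0.2,130,196,101,-0.2,130,196,101,-0.2]
}}

```text
clock: 2.0
position: [0.5535, -0.0615, 0.1284]
ee_rot: [0.001, 0.998, 0.064, -0.002]
wrist_force: [-0.8, -0.4, 0.5]
width: 0.0424
```

```bash
python3 - <<'E'
from h import *
from rig import optics
d=optics.snapshot("scene"); cv2.imwrite("pics/s1.png",cv2.resize(d["frame"][140:340,220:480],None,fx=3,fy=3,interpolation=2)[:,:,::-1])
go([*bx(-.088),.057],BY-np.pi/2)
E
```

```text
t 2.05 pos [ 0.5535 -0.0606  0.1292] yaw 0.1285 tilt 0.0031 F [ 0.3 -0.   0.6] w 0.0428 j [ 0.17  0.32 -0.06  0.   -1.19  1.53]
SHIFT [ 0.7 -0.4 72.2] TURN 0.001
```

View pics/s1.png

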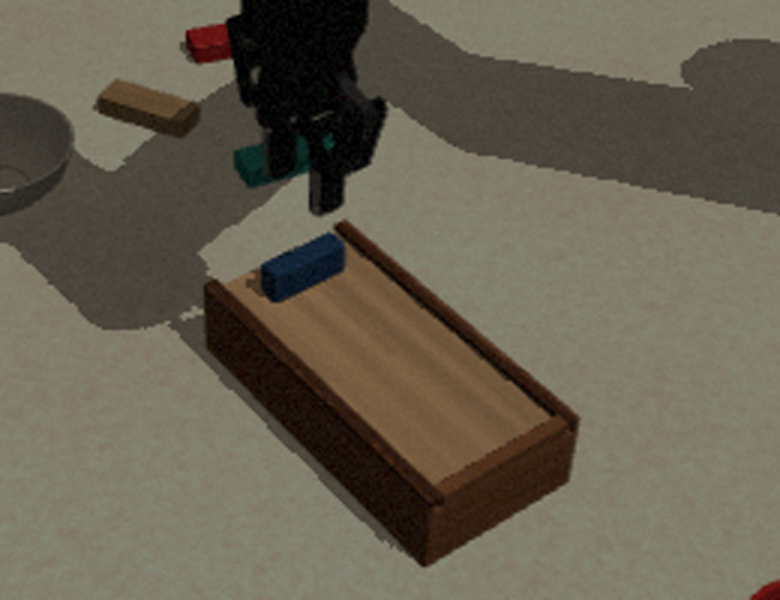

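The gripper hangs above the blue handle, with its jaws across the bar. I'll descend and close.

{"name": "step_arm", "arguments": {
  "increments": [0,0,12,0,0,0,30,0,0,0,48,0,0,0,60,0,0,0,67,0,0,0,70,0,0,0,70,0]
}}

```text
clock: 2.75
position: [0.5534, -0.0606, 0.0592]
ee_rot: [0.001, 0.998, 0.064, -0.001]
wrist_force: [-0.3, 0.6, 0.4]
width: 0.0428
```

{"name": "step_arm", "arguments": {
  "increments": [0,0,0,0,0,0,0,0,0,0,0,0,0,0,0,0,0,0,0,0],
  "claw": 0,
  "force": 50
}}

```text
clock: 3.25
position: [0.5541, -0.0606, 0.0602]
ee_rot: [0.001, 0.998, 0.064, -0.0]
wrist_force: [-0.7, 0.4, 5.4]
width: 0.0169
```

```bash
python3 - <<'E'
from h import *
go([*bx(-.088),.057],BY-np.pi/2)
E
```

```text
t 3.25 pos [ 0.5541 -0.0606  0.0602] yaw 0.1291 tilt 0.0018 F [-0.7  0.4  5.4] w 0.0169 j [ 0.17  0.38 -0.17  0.   -1.02  1.53]
SHIFT [-0.2 -0.3  3.2] TURN 0.001
```

{"name": "step_arm", "arguments": {
  "increments": [0,0,1,0,0,0,1,0]
}}

```text
clock: 3.45
position: [0.5547, -0.0607, 0.0602]
ee_rot: [0.001, 0.998, 0.065, 0.0]
wrist_force: [-0.9, 0.7, 5.9]
width: 0.0171
```

{"name": "step_arm", "arguments": {
  "increments": [0,0,3,0,0,0,3,0,0,0,3,0]
}}

```text
clock: 3.75
position: [0.5553, -0.0606, 0.0601]
ee_rot: [0.001, 0.998, 0.065, 0.002]
wrist_force: [-6.4, 1.8, 18.9]
width: 0.0168
```

{"name": "step_arm", "arguments": {
  "increments": [-0.5,1,3,0,-1,2,3,0,-1,4,3,0,-1,6,3,0,-1,8,3,0,-1,10,3,0]
}}

```text
clock: 4.35
position: [0.5568, -0.07, 0.0601]
ee_rot: [0.001, 0.998, 0.066, 0.004]
wrist_force: [-3.8, 1.1, 16.7]
width: 0.0173
```

```bash
python3 - <<'E'
from h import *
from rig import optics
d=optics.snapshot("top"); cv2.imwrite("pics/t2.png",cv2.resize(d["frame"][220:312,220:365],None,fx=5,fy=5,interpolation=2)[:,:,::-1])
go([*bx(-.108),.057],BY-np.pi/2)
E
```

```text
t 4.40 pos [ 0.5569 -0.0711  0.0602] yaw 0.1321 tilt 0.0082 F [-1.9 -3.6 15.2] w 0.0169 j [ 0.15  0.38 -0.17  0.01 -1.01  1.55]
SHIFT [-1.7  8.9  3.2] TURN 0.004
```

View pics/t2.png

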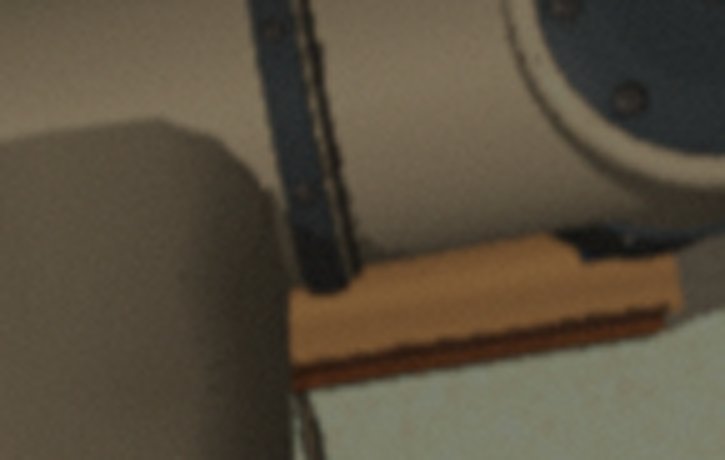

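The lid's edge is now past the mouth, at crop (683,300), and the box corner is unchanged at (664,326). I'll keep pulling with the press on until the lid clears the ridges.

{"name": "step_arm", "arguments": {
  "increments": [-1,2,3,0,-1,4,3,0,-1,6,3,0,-1,8,3,0,-1,10,3,0,-1,12,3,0]
}}

```text
clock: 5.0
position: [0.5586, -0.0832, 0.0601]
ee_rot: [0.002, 0.998, 0.066, 0.005]
wrist_force: [-3.8, 2.9, 17.2]
width: 0.017
```

{"name": "step_arm", "arguments": {
  "increments": [-1,1,0,0,-1.5,4,-0.5,0,-1.5,8,-1,0,-1.5,13,-1,0,-1.5,18,-1,0,-1.5,23,-1,0,-1.5,28,-1,0]
}}

```text
clock: 5.7
position: [0.5607, -0.1117, 0.061]
ee_rot: [0.002, 0.998, 0.066, 0.005]
wrist_force: [-0.2, 0.1, 0.6]
width: 0.0168
```

```bash
python3 - <<'E'
from h import *
go([*bx(-.205),.060],BY-np.pi/2)
E
```

```text
t 5.70 pos [ 0.5607 -0.1117  0.061 ] yaw 0.1328 tilt 0.0110 F [-0.2  0.1  0.6] w 0.0168 j [ 0.08  0.4  -0.14  0.01 -1.02  1.62]
SHIFT [-0.6 65.2  1.4] TURN 0.005
```

{"name": "step_arm", "arguments": {
  "increments": [0,5,0,0,0,12,0,0,0,20,0,0,-0.5,28,0,0,-0.5,36,0,0,-0.5,44,0,0,-0.5,52,0,0,-0.5,59,0,0,-0.5,64,0,0,-0.5,65,0,0]
}}

```text
clock: 6.7
position: [0.5688, -0.1768, 0.0613]
ee_rot: [0.002, 0.998, 0.066, 0.005]
wrist_force: [0.2, 0.0, -0.5]
width: 0.0167
```

```bash
python3 - <<'E'
from h import *
from rig import optics
d=optics.snapshot("scene"); cv2.imwrite("pics/s3.png",cv2.resize(d["frame"][140:340,220:480],None,fx=3,fy=3,interpolation=2)[:,:,::-1])
go([*bx(-.205),.060],BY-np.pi/2)
E
```

```text
t 6.75 pos [ 0.5688 -0.1766  0.0613] yaw 0.1323 tilt 0.0109 F [ 0.6 -0.7 -0.5] w 0.0164 j [-0.04  0.44 -0.07  0.   -1.05  1.74]
SHIFT [ 0.  -0.3  1.3] TURN 0.005
```

View pics/s3.png

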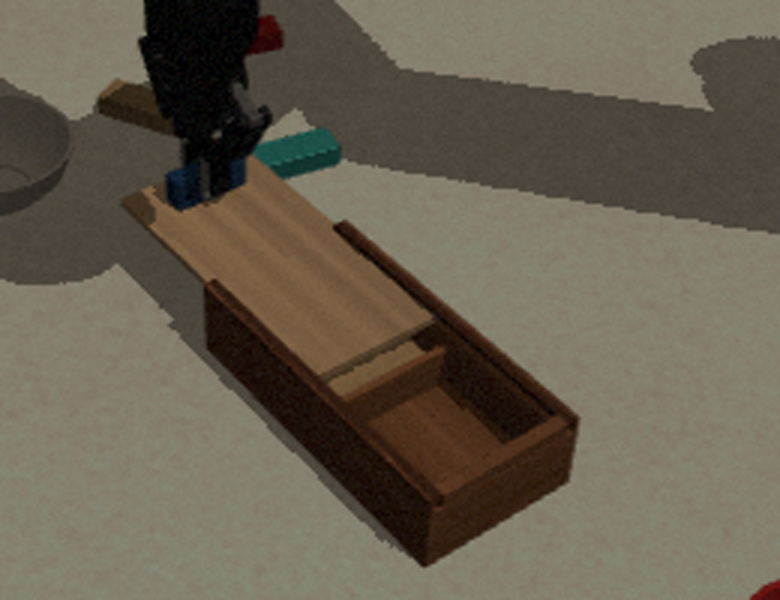

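The lid is open about 117 mm, the divider and the empty bay are fully uncovered at crop (440,440), and the box hasn't moved. I'll release and rise.

{"name": "step_arm", "arguments": {
  "increments": [0,0,0,0,0,0,0,0,0,0,-1,0,0,0,-8,0,0,0,-25,0,0,0,-45,0,0,0,-65,0,0,0,-75,0,0,0,-75,0],
  "claw": 0.5
}}

```text
clock: 7.65
position: [0.5691, -0.1764, 0.1382]
ee_rot: [0.003, 0.998, 0.066, 0.007]
wrist_force: [-0.3, 0.1, -0.3]
width: 0.0424
```

```bash
python3 - <<'E'
from h import *
go([.5368,-.3534,.10],-.962)
E
```

```text
t 7.65 pos [ 0.5691 -0.1764  0.1382] yaw 0.1326 tilt 0.0145 F [-0.3  0.1 -0.3] w 0.0424 j [-0.04  0.38  0.04  0.   -1.22  1.74]
SHIFT [-55.9 171.   38.5] TURN 1.095
```

{"name": "step_arm", "arguments": {
  "increments": [-5,14,0,0.1,-12,36,0,0.24,-20,60,0,0.38,-28,86,0,0.52,-36,112,5,0.66,-44,136,15,0.8,-50,156,25,0.94,-55,169,33,1.05,-56,172,38,1.1,-56,172,38,1.1],
  "claw": 0.6
}}

```text
clock: 8.65
position: [0.5355, -0.3544, 0.0981]
ee_rot: [-0.001, 0.885, -0.466, 0.005]
wrist_force: [-0.6, 0.4, 0.2]
width: 0.0511
```

```bash
python3 - <<'E'
from h import *
from rig import optics
d=optics.snapshot("scene"); cv2.imwrite("pics/s4.png",cv2.resize(d["frame"][100:250,180:380],None,fx=4,fy=4,interpolation=2)[:,:,::-1])
go([.5377,-.3546,.006],-.962)
E
```

```text
t 8.70 pos [ 0.536  -0.3542  0.099 ] yaw -0.9668 tilt 0.0118 F [0.4 0.8 0.6] w 0.0510 j [-0.34  0.49  0.12 -0.   -1.19  0.95]
SHIFT [ 0.4 -0.5 93. ] TURN -0.005
```

View pics/s4.png

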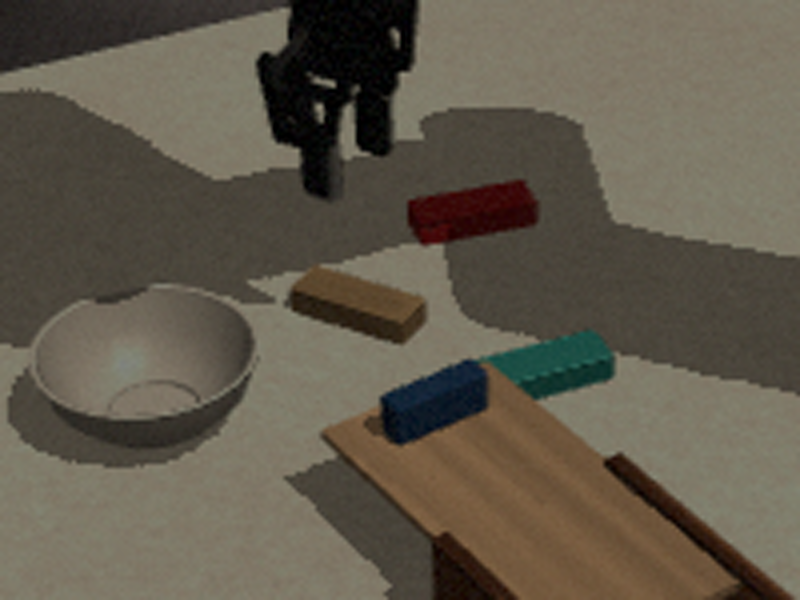

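{"name": "step_arm", "arguments": {
  "increments": [0,0,15,0,0,0,35,0,0,0,55,0,0,0,73,0,0,0,85,0,0,0,91,0,0,0,93,0,0,0,93,0]
}}

```text
clock: 9.5
position: [0.5375, -0.3546, 0.0065]
ee_rot: [-0.001, 0.886, -0.465, 0.006]
wrist_force: [-0.0, -0.4, 1.2]
width: 0.0512
```

{"name": "step_arm", "arguments": {
  "increments": [0,0,0,0,0,0,0,0,0,0,0,0,0,0,0,0,0,0,0,0],
  "claw": 0,
  "force": 40
}}

```text
clock: 10.0
position: [0.5383, -0.355, 0.0078]
ee_rot: [-0.001, 0.886, -0.464, 0.007]
wrist_force: [0.6, 0.9, 6.3]
width: 0.029
```

{"name": "step_arm", "arguments": {
  "increments": [0,0,-5,0,0,0,-20,0,0,0,-40,0,0,0,-65,0,0,0,-90,0,0,0,-115,0,0,0,-130,0,0,0,-135,0,0,0,-135,0]
}}

```text
clock: 10.9
position: [0.5365, -0.3543, 0.1431]
ee_rot: [-0.001, 0.886, -0.464, 0.008]
wrist_force: [-0.6, -0.0, -0.0]
width: 0.0286
```

```bash
python3 - <<'E'
from h import *
from rig import optics
d=optics.snapshot("scene"); cv2.imwrite("pics/s5.png",cv2.resize(d["frame"][80:280,180:440],None,fx=3,fy=3,interpolation=2)[:,:,::-1])
print(bx(.059))
go([*bx(.059),.14],BY)
E
```

```text
[0.53518009 0.08551881]
t 10.95 pos [ 0.536  -0.3541  0.142 ] yaw -0.9662 tilt 0.0137 F [ 0.1  0.4 -0.7] w 0.0285 j [-0.34  0.46  0.19 -0.   -1.28  0.95]
SHIFT [-3.621e+02 -2.492e+02  2.000e-01] TURN 0.477
```

View pics/s5.png

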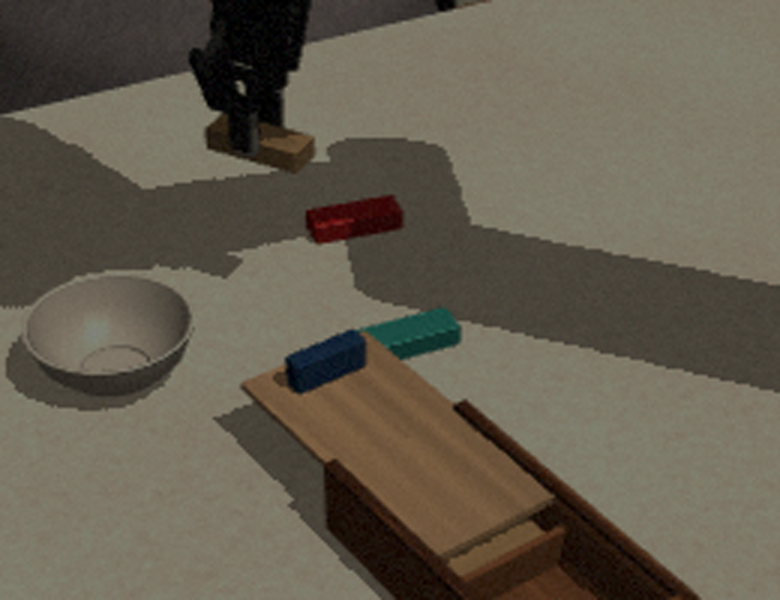

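The block is held level at crop (260,145). I'll carry it to the bay.

{"name": "step_arm", "arguments": {
  "increments": [-10,-7,0,0.02,-30,-21,0,0.06,-56,-39,0,0.1,-84,-58,0,0.14,-114,-78,0,0.18,-146,-100,0,0.22,-178,-122,0,0.26,-210,-144,0,0.3,-242,-166,0,0.34,-274,-188,0,0.38]
}}

```text
clock: 11.95
position: [0.5338, -0.0203, 0.1392]
ee_rot: [-0.002, 0.781, -0.624, 0.005]
wrist_force: [0.2, -0.6, -0.9]
width: 0.0287
```

```bash
python3 - <<'E'
from h import *
go([*bx(.059),.10],BY)
E
```

```text
t 11.95 pos [ 0.5338 -0.0203  0.1392] yaw -1.3480 tilt 0.0114 F [ 0.2 -0.6 -0.9] w 0.0287 j [ 0.26  0.26 -0.12  0.01 -1.18 -0.04]
SHIFT [-103.1  -24.3   38.8] TURN 0.095
```

{"name": "step_arm", "arguments": {
  "increments": [-28,-7,0,0.03,-52,-13,0,0.06,-74,-18,2,0.08,-90,-21,8,0.095,-99,-24,15,0.095,-103,-24,25,0.095,-103,-24,34,0.095,-103,-24,39,0.095,-103,-24,39,0.095]
}}

```text
clock: 12.85
position: [0.5342, 0.0844, 0.0986]
ee_rot: [-0.001, 0.751, -0.661, 0.005]
wrist_force: [-0.6, -0.7, 0.0]
width: 0.029
```

```bash
python3 - <<'E'
from h import *
from rig import optics
d=optics.snapshot("scene"); cv2.imwrite("pics/s6.png",cv2.resize(d["frame"][160:340,260:460],None,fx=3,fy=3,interpolation=2)[:,:,::-1])
d=optics.snapshot("top"); cv2.imwrite("pics/t6.png",cv2.resize(d["frame"][200:340,200:400],None,fx=3,fy=3,interpolation=2)[:,:,::-1])
go([*bx(.060),.018],BY)
E
```

```text
t 12.95 pos [0.535  0.0847 0.0999] yaw -1.4436 tilt 0.0116 F [0.4 0.6 0.2] w 0.0287 j [ 0.45  0.31 -0.17  0.01 -1.09 -0.33]
SHIFT [-2.2  0.6 81.8] TURN -0.001
```

View pics/s6.png

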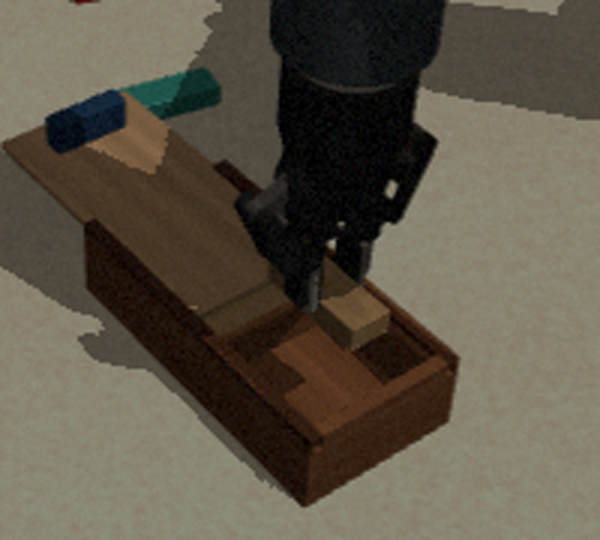

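View pics/t6.png

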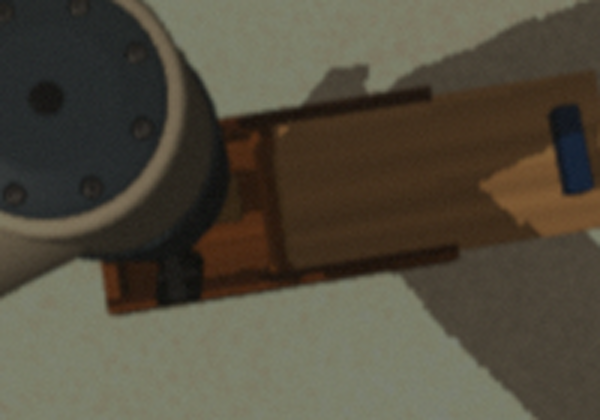

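The block is lined up over the bay and clear of the divider and end wall. I'll lower it.

{"name": "step_arm", "arguments": {
  "increments": [-1,0,10,0,-2,0,25,0,-2,0,42,0,-2,0,58,0,-2,0,70,0,-2,0,77,0,-2,0,81,0,-2,0,83,0,-2,0,84,0,-2,0,84,0]
}}

```text
clock: 13.95
position: [0.536, 0.0865, 0.0163]
ee_rot: [-0.002, 0.751, -0.661, 0.006]
wrist_force: [0.2, 0.6, -1.2]
width: 0.0291
```

{"name": "step_arm", "arguments": {
  "increments": [0,0,1,0,0,0,1,0]
}}

```text
clock: 14.15
position: [0.5363, 0.0866, 0.0159]
ee_rot: [-0.003, 0.751, -0.661, 0.006]
wrist_force: [-0.3, 0.5, 1.9]
width: 0.0286
```

{"name": "step_arm", "arguments": {
  "increments": [0,0,0,0,0,0,0,0,0,0,0,0,0,0,-2,0,0,0,-8,0,0,0,-20,0,0,0,-40,0,0,0,-65,0,0,0,-90,0,0,0,-110,0],
  "claw": 0.6
}}

```text
clock: 15.15
position: [0.5355, 0.0871, 0.1287]
ee_rot: [-0.004, 0.751, -0.661, 0.007]
wrist_force: [0.8, 0.3, 0.3]
width: 0.0511
```

```bash
python3 - <<'E'
from h import *
from rig import optics
d=optics.snapshot("scene"); cv2.imwrite("pics/s7.png",cv2.resize(d["frame"][120:340,200:460],None,fx=3,fy=3,interpolation=2)[:,:,::-1])
go([*bx(-.205),.15],BY-np.pi/2)
E
```

```text
t 15.20 pos [0.5373 0.0875 0.1321] yaw -1.4425 tilt 0.0205 F [1.2 0.  2.5] w 0.0514 j [ 0.46  0.28 -0.12  0.01 -1.15 -0.33]
SHIFT [265.7   2.2 -16.7] TURN -1.570
```

View pics/s7.png

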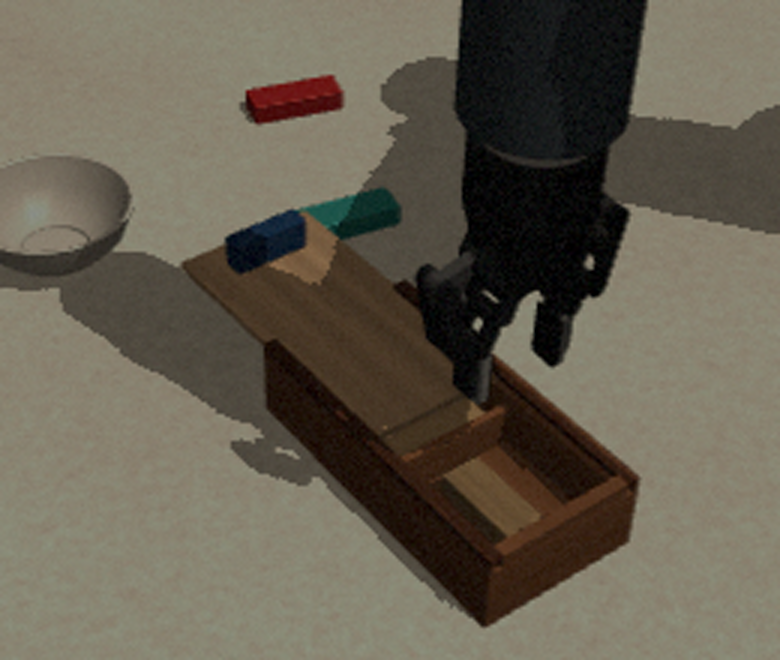

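The block lies flat on the bay floor at crop (500,495). I'll go back to the handle.

{"name": "step_arm", "arguments": {
  "increments": [8,0,-8,-0.12,24,0,-15,-0.26,45,0,-17,-0.4,70,0,-17,-0.54,96,0,-17,-0.68,122,0,-17,-0.82,148,0,-17,-0.96,174,0,-17,-1.1,200,0,-17,-1.24,224,1,-17,-1.38],
  "claw": 0.5
}}

```text
clock: 16.2
position: [0.5649, -0.136, 0.1511]
ee_rot: [0.001, 1.0, -0.028, 0.011]
wrist_force: [-0.3, 0.7, -0.2]
width: 0.0428
```

```bash
python3 - <<'E'
from h import *
go([.5689,-.1765,.12],BY-np.pi/2)
E
```

```text
t 16.20 pos [ 0.5649 -0.136   0.1511] yaw -0.0568 tilt 0.0217 F [-0.3  0.7 -0.2] w 0.0428 j [ 0.03  0.34  0.01  0.   -1.23  1.48]
SHIFT [ 5.6 40.2 31.3] TURN -0.185
```

{"name": "step_arm", "arguments": {
  "increments": [2,14,0,-0.08,4,28,5,-0.15,5.5,36,14,-0.185,5.5,40,24,-0.185,5.5,40,30,-0.185,5.5,40,31,-0.185,5.5,40,31,-0.185]
}}

```text
clock: 16.9
position: [0.5687, -0.1759, 0.1204]
ee_rot: [0.002, 0.998, 0.064, 0.011]
wrist_force: [0.5, -0.2, 0.1]
width: 0.0427
```

```bash
python3 - <<'E'
from h import *
from rig import optics
s=optics.snapshot("scene"); cv2.imwrite("pics/s8.png",cv2.resize(s["frame"][120:340,200:460],None,fx=3,fy=3,interpolation=2)[:,:,::-1])
cs,_=blobs(s,(95,90,15),(125,255,200),(240,180,330,225),30)
for c in cs[:2]: print(np.round(rect(s,c,.08),4))
q=[proj(s,[*bx(-.205),.08]),proj(s,[*bx(.12,.06),.06]),proj(s,[*bx(.12,-.06),.06])]; print(q)
go([.5689,-.1765,.062],BY-np.pi/2)
E
```

```text
Traceback (most recent call last):
ValueError: setting an array element with a sequence. The requested array has an inhomogeneous shape after 1 dimensions. The detected shape was (4,) + inhomogeneous part.
```

View pics/s8.png

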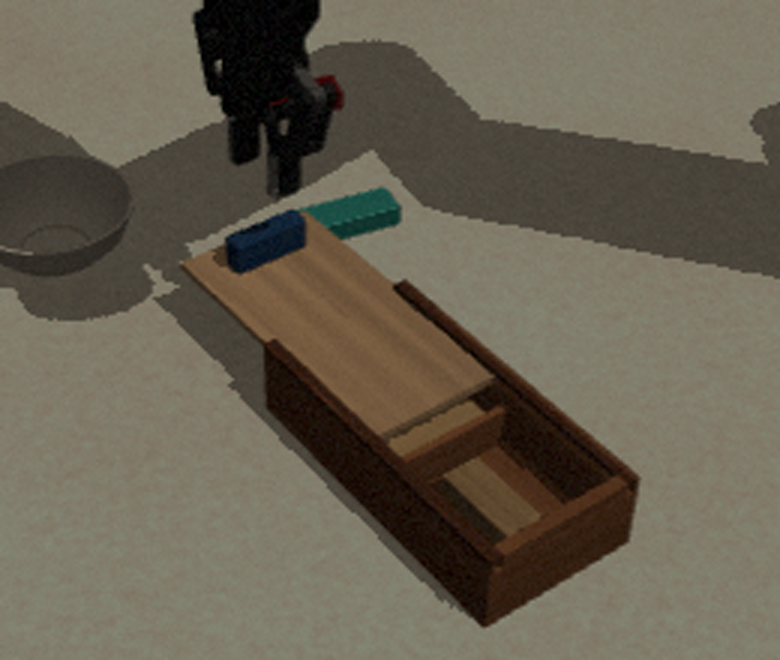

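The handle is where I left it, at crop (266,240), below the jaws. The block sits in the bay and the box is unmoved.

{"name": "step_arm", "arguments": {
  "increments": [0,0,10,0,0,0,25,0,0,0,40,0,0,0,50,0,0,0,56,0,0,0,57,0,0,0,57,0]
}}

```text
clock: 17.65
position: [0.5705, -0.1762, 0.064]
ee_rot: [0.002, 0.998, 0.064, 0.011]
wrist_force: [-0.3, -0.3, -0.1]
width: 0.043
```

```bash
python3 - <<'E'
from h import *
go([.5689,-.1765,.062],BY-np.pi/2)
E
```

```text
t 17.65 pos [ 0.5705 -0.1762  0.064 ] yaw 0.1289 tilt 0.0227 F [-0.3 -0.3 -0.1] w 0.0430 j [-0.04  0.43 -0.08  0.   -1.04  1.74]
SHIFT [-1.7  0.1  2. ] TURN 0.001
```

{"name": "step_arm", "arguments": {
  "increments": [-1.5,0,0,0,-1.5,0,0,0,-1.5,0,0,0,-1.5,0,0,0,-1.5,0,0,0],
  "claw": 0,
  "force": 50
}}

```text
clock: 18.15
position: [0.5694, -0.1765, 0.0648]
ee_rot: [0.002, 0.998, 0.064, 0.012]
wrist_force: [-0.8, 0.9, 6.0]
width: 0.0165
```

{"name": "step_arm", "arguments": {
  "increments": [0,0,-0.8,0,0,-5,-0.8,0,0,-12,-0.8,0,0,-20,-0.8,0,0,-28,-0.8,0,0,-36,-0.8,0,0,-44,-0.8,0,0,-50,-0.8,0,0,-54,-0.8,0]
}}

```text
clock: 19.05
position: [0.5629, -0.1224, 0.0658]
ee_rot: [0.003, 0.998, 0.065, 0.012]
wrist_force: [0.3, -1.4, 5.3]
width: 0.0169
```

```bash
python3 - <<'E'
from h import *
go([*bx(-.115),.061],BY-np.pi/2)
E
```

```text
t 19.05 pos [ 0.5629 -0.1224  0.0658] yaw 0.1297 tilt 0.0252 F [ 0.3 -1.4  5.3] w 0.0169 j [ 0.06  0.39 -0.14  0.01 -1.02  1.64]
SHIFT [ -1.  -35.8   4.5] TURN 0.002
```

{"name": "step_arm", "arguments": {
  "increments": [0,-5,0,0,-0.5,-11,0,0,-1,-18,0,0,-1,-25,0,0,-1,-30,0,0,-1,-34,0,0,-1,-36,0,0]
}}

```text
clock: 19.75
position: [0.5576, -0.0865, 0.0661]
ee_rot: [0.003, 0.998, 0.065, 0.013]
wrist_force: [-0.2, -2.0, 6.1]
width: 0.0165
```

{"name": "step_arm", "arguments": {
  "increments": [0,0,2,0,0,0,2.5,0,0,0,2.5,0]
}}

```text
clock: 20.05
position: [0.5593, -0.0865, 0.066]
ee_rot: [0.003, 0.998, 0.066, 0.015]
wrist_force: [-1.9, 0.3, 14.5]
width: 0.0168
```

```bash
python3 - <<'E'
from h import *
go([*bx(-.088),.061],BY-np.pi/2)
E
```

```text
t 20.05 pos [ 0.5593 -0.0865  0.066 ] yaw 0.1315 tilt 0.0306 F [-1.9  0.3 14.5] w 0.0168 j [ 0.13  0.37 -0.17  0.01 -1.    1.57]
SHIFT [ -2.  -26.8   4.8] TURN 0.004
```

{"name": "step_arm", "arguments": {
  "increments": [-0.5,-2,3.2,0,-1,-4,3.2,0,-1,-6,3.2,0,-1,-8,3.2,0,-1,-10,3.2,0,-1,-12,3.2,0]
}}

```text
clock: 20.65
position: [0.558, -0.0762, 0.0661]
ee_rot: [0.005, 0.998, 0.066, 0.017]
wrist_force: [-3.9, -5.2, 20.3]
width: 0.0165
```

{"name": "step_arm", "arguments": {
  "increments": [-0.5,-2,2.8,0,-0.5,-4,2.8,0,-0.5,-6,2.8,0,-0.5,-8,2.8,0,-0.5,-10,2.8,0]
}}

```text
clock: 21.15
position: [0.5571, -0.0694, 0.0661]
ee_rot: [0.008, 0.998, 0.067, 0.018]
wrist_force: [-4.3, -9.0, 18.6]
width: 0.017
```

{"name": "step_arm", "arguments": {
  "increments": [-0.5,-3,2.8,0,-0.5,-5,2.8,0,-0.5,-7,2.8,0,-0.5,-9,2.8,0,-0.5,-11,2.8,0,-0.5,-12,2.8,0]
}}

```text
clock: 21.75
position: [0.5558, -0.0591, 0.0661]
ee_rot: [0.01, 0.998, 0.067, 0.019]
wrist_force: [-3.9, -9.1, 19.4]
width: 0.0168
```

```bash
python3 - <<'E'
from h import *
from rig import optics
d=optics.snapshot("scene"); cv2.imwrite("pics/s9.png",cv2.resize(d["frame"][160:340,260:460],None,fx=3,fy=3,interpolation=2)[:,:,::-1])
go([*bx(-.088),.061],BY-np.pi/2)
E
```

```text
t 21.80 pos [ 0.5558 -0.0591  0.0661] yaw 0.1344 tilt 0.0423 F [-5.6 -5.6 19.8] w 0.0167 j [ 0.19  0.35 -0.21  0.03 -0.98  1.5 ]
SHIFT [-2.2  0.8  5.1] TURN 0.007
```

View pics/s9.png

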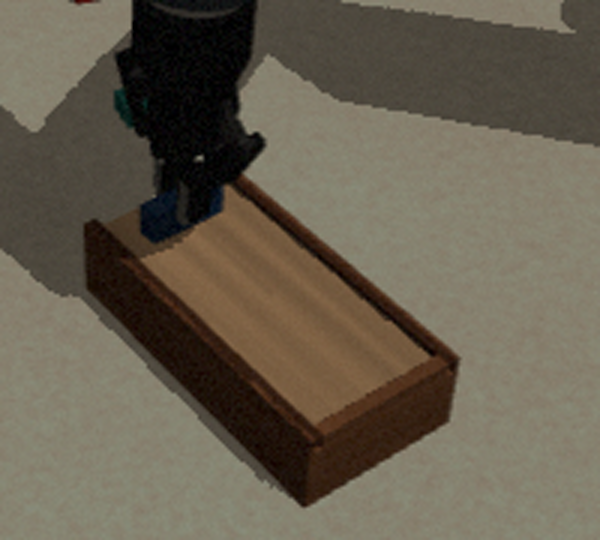

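{"name": "step_arm", "arguments": {
  "increments": [-0.5,-2,2.6,0,-0.5,-3.5,2.6,0,-0.5,-3.5,2.6,0]
}}

```text
clock: 22.1
position: [0.5559, -0.0587, 0.0661]
ee_rot: [0.012, 0.997, 0.067, 0.02]
wrist_force: [-2.0, -11.9, 15.8]
width: 0.0165
```

The lid moves no further under 12 N, so it is against the stop. I'll unload, release and rise.

{"name": "step_arm", "arguments": {
  "increments": [0,0,0,0,0,0,-0.5,0]
}}

```text
clock: 22.3
position: [0.5554, -0.0589, 0.0665]
ee_rot: [0.012, 0.997, 0.067, 0.02]
wrist_force: [0.6, -3.8, 2.7]
width: 0.0167
```

{"name": "step_arm", "arguments": {
  "increments": [0,0,0,0,0,0,0,0,0,0,0,0,0,0,-5,0,0,0,-20,0,0,0,-40,0,0,0,-65,0,0,0,-90,0,0,0,-110,0],
  "claw": 0.5
}}

```text
clock: 23.2
position: [0.5511, -0.0563, 0.1783]
ee_rot: [0.012, 0.997, 0.067, 0.02]
wrist_force: [0.5, -0.2, 0.1]
width: 0.0427
```

```bash
python3 - <<'E'
from h import *
go([.45,.25,.22],BY-np.pi/2)
E
```

```text
t 23.20 pos [ 0.5511 -0.0563  0.1783] yaw 0.1349 tilt 0.0476 F [ 0.5 -0.2  0.1] w 0.0427 j [ 0.2   0.25 -0.04  0.03 -1.24  1.49]
SHIFT [ -57.3 -315.8  -52.7] TURN 0.007
```

{"name": "step_arm", "arguments": {
  "increments": [-15,0,-10,0,-45,0,-25,0,-80,0,-35,0,-115,0,-40,0,-150,0,-45,0,-180,0,-45,0,-205,0,-45,0,-220,0,-45,0,-225,0,-45,0]
}}

```text
clock: 24.1
position: [0.3253, -0.0857, 0.2149]
ee_rot: [0.012, 0.997, 0.067, 0.021]
wrist_force: [0.4, 0.5, 0.2]
width: 0.0427
```

```bash
python3 - <<'E'
from h import *
from rig import optics,arm
d=optics.snapshot("top"); cv2.imwrite("pics/t10.png",d["frame"][:,:,::-1])
s=optics.snapshot("scene"); cv2.imwrite("pics/s10.png",s["frame"][:,:,::-1])
d0=dict(np.load("top0.npz")); s0=dict(np.load("scene0.npz"))
for n,a,roi in (("t0",d0,(310,230,360,290)),("t",d,(310,230,360,290)),("s0",s0,(300,210,345,245)),("s",s,(300,210,345,245))):
    cs,_=blobs(a,(95,90,15),(125,255,200),roi,30)
    for c in cs[:1]: r=rect(a,c,.08); print(n,np.round(r[0],4),np.round(r[1:],4))
for a in (d0,d):
    cs,_=blobs(a,(5,100,20),(24,255,160),(220,220,358,312)); r=rect(a,cs[0],.06); print("box",np.round(r[0],4),np.round(r[1:],4))
print(arm.read_state()["clock"],arm.read_state()["position"])
a=cv2.resize(s0["frame"][205:325,280:420],None,fx=2.8,fy=2.8,interpolation=2);b=cv2.resize(s["frame"][205:325,280:420],None,fx=2.8,fy=2.8,interpolation=2)
cv2.imwrite("pics/cmp10.png",np.hstack([a,b])[:,:,::-1])
E
```

```text
t0 [ 0.5537 -0.0591] [0.0549 0.0145 0.128 ]
t [ 0.5545 -0.0587] [0.0545 0.0145 0.1303]
s0 [ 0.5605 -0.0466] [0.0715 0.0361 0.1327]
s [ 0.5613 -0.0464] [0.0698 0.0356 0.1325]
box [0.5425 0.0278] [ 0.24    0.1209 -1.4433]
box [0.5428 0.0278] [ 0.2398  0.1204 -1.4401]
24.2 [ 0.32641389 -0.08551419  0.21491446]
```

View pics/t10.png

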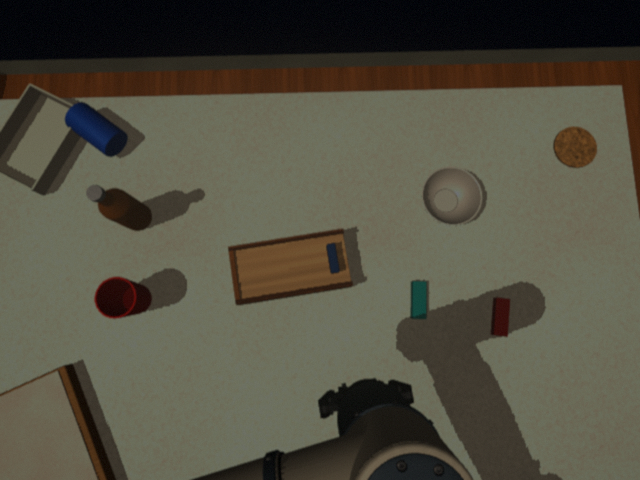

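View pics/cmp10.png

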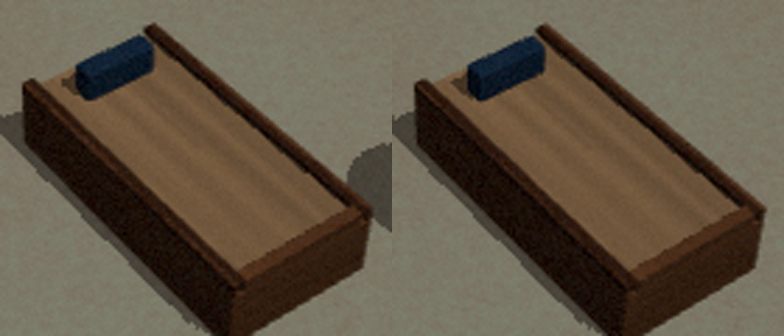

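The handle is within 1 mm of its starting place relative to the box, so the lid is fully home. The box moved less than 1 mm, the cup, bottle and bowl look unmoved, and the arm is clear. I'm handing the job in.

```bash
python3 - <<'E'
from rig import arm
print(arm.finish_job()); print(arm.read_state()["clock"])
E
```

```text
the job is handed in; nothing more can be done
None
the job is handed in; nothing more can be done
```

The block is back in the empty compartment, the lid is shut past the ridges, and I handed the job in at about 24 s of the 69 s allowed. I opened the lid about 117 mm while pressing down 15–19 N. The block went in flat along the box's length. I then pushed the lid shut under 14–20 N until it stopped moving at 12 N.

**Last checks:**
- **Lid:** in the top view the handle is within 1 mm of its shut position relative to the box.
- **Box:** it shifted about 0.3 mm and turned 0.003 rad.
- **Cup, bottle and bowl:** they look unmoved in the top picture; I judged that by eye and did not measure it.
- **Block:** I saw it flat in the bay before closing the lid, and could not see it afterwards.
- **Arm:** it is clear of everything.

**Flaws and disagreements:**
- The tool had tilted to about 0.05 rad by the end, with no visible effect on the lid or block.
- The scene camera put the handle about 12 mm from the top camera's position, because its outline includes the bar's sides. I used the scene view only to compare before and after, and it showed a shift of under 1 mm.

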